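# Load the blotting press and clamp it shut

### The arm

A 6-joint arm with a two-finger parallel gripper is mounted at the origin on a cart in front of the work surface, level with it; the furniture and walls round the work are solid. World frame = base frame: x ahead of the robot, y to its left, z up, the work surface at z = 0. Lengths are in mm, angles in degrees, forces in N, time in s.
With the tool pointing down it reaches from about 350 to 1000 mm from the base axis. Payload 7.1 kg.
Tool frame: the origin (TCP) lies on the mounting face of the last link; the fingertips stand 173 mm ahead of it and the grasp point (between the pads) lies 155 mm ahead of it; z points along the fingers, y is the line along which they close (so a half turn about z gives the same grasp; the last joint's range is limited). The gripper opens to 85 mm and grips with 20 to 120 N. Pads are 22 mm wide; open, the fingers measure 114 mm over their backs; the gripper's body (76 mm by 85 mm) begins 54 mm behind the grasp point. The pads swing forward as they close: fully open they stand 13 mm farther back than shut.
Start: joints at [63.312, 24.242, 93.386, -0, 62.372, -1.089], TCP at [270.019, 563.645, 404.719] pointing down, gripper open.
Joint ranges: [-172.04, 172.04], [-51.8, 120.97], [4.93, 147.93], [-75.15, 255.16], [6.16, 154.13], [-145.62, 145.62]. Speed limits (degrees/s): [136.94, 136.94, 172.46, 180, 180, 180].

### API

Orientations are given as a 3x3 rotation matrix whose columns are the frame's x, y, z axes.
In Python, from workcell import readout, read_camera, order gives the robot as it stands.
- The arm moves only by the tool play_rows, never from a script. Its argument "motion" is a list that holds one entry, the list of rows, each a list of 7 numbers: the shift along the world's x, y, z in mm, then the turn, a rotation vector about the world's x, y, z in rad, then the finger opening in mm, from 0 to 85.4. A call has 1 to 8 rows; each row shifts and turns the commanded pose from where the row before left it; what a row does not reach is not made up. A row lasts 1/12 s, in which the tool goes at most 41.7 mm and 7.16 degrees, less where a joint would pass 70% of its speed; a pose out of reach is approached as far as the arm can. A call is refused whole if a number of a shift passes 41.7 or a number of a turn 0.125, either way. A call with a gripper value outside its range is refused whole. The fingers move at their own pace and stop on an object; "squeeze" is the grip in N (left out, the last holds). Time passes only in rows, so rows that do not move let the fingers close. It gives the time, the measured TCP pose, the force, the opening and the grip force at its end, in the units of the state.
- readout.state(): the state, without advancing time (a new reading comes with each control period).
- read_camera(name): name is "side" or "top"; returns a dict with "img" (400x640x3 uint8, red, green, blue), "vfov" (degrees; the focal length in pixels is half the picture's height over the tangent of half this angle, whatever the lens; pixels are square), "cx", "cy" (the principal point, pixels), "k1" (the pictures are not rectified: a ray, as slopes to the right and down, at radius r is drawn at 1 + k1 r^2 times it, then the intrinsics apply), "T" (4x4, takes a point from camera to world coordinates). Camera axes: x right, y up, looking along -z (the intrinsics and any distortion apply to the point x, -y, -z); pixel columns grow to the right and rows downward; lengths in mm; the calibration is good to about 2 mm. A picture is of the moment at which its call begins. There is no depth.
- order.sign_off(): hands the job in; it is judged then, once.
The state is a dict: "clock": time; "joint_pos": joint angles; "dq": joint speeds; "joint_torque": joint torques, N m; "ee_pos": TCP position; "orientation": TCP orientation; "wrist_force": force on the tool from outside, world axes, zero at the start; "moment": the same for the moment, N m; "gripper_width": finger opening in mm; "grip_force": force on a finger pad.
Only numpy, scipy, OpenCV 4.12 (cv2) and the standard library are available. Lean on these libraries where they do the work, as an engineer would, in place of code of your own. Each camera call takes 0.05 s, during which the arm holds its last target. There are 200 camera calls.

### The job

Load the longer of the two cassettes into the blotting press: set it down on the open loading deck between the low curbs with its grip pointing out of the press, let go of it, and then slide it from its grip end under the raised lid until it is fully home. Then lower the lid until it is shut, and after that swing the clamp lever down to its stop so that it locks the lid. Leave the shorter cassette where it lies and knock nothing over.

Things in the scene. Friction and masses are not known exactly. Their poses are not given: they have to be found in the camera images.
- press: Grey blotting press fixed on the worktop, base 270 long (x) x 88 wide (y), mm. Origin on the worktop under its middle. Its +x runs from the open loading deck (front) to the lid hinge (back); it stands crosswise, deck to the robot's left, +x roughly world -y. All press coordinates here are in this frame, mm. Cheeks of the bay reach z = 56.
- deck (a point): Middle of the flat loading deck's surface, press x -75, y 0, z 24; axes as the press. The deck is open above from x = -134 to -20, the long cassette lies on it with its grip overhanging the front. A steel curb runs along each side: inner faces at y = +-33, tops 4 mm above the deck.
- home (a point): Where the long cassette's origin is when it is fully home, touching the rear stop: press x +40, y 0, z 24; axes as the press, cassette +x along press +x. The bay floor is level with the deck; its cheeks' inner faces are at y = +-32 from x = -20 to +100 (rear stop face), flared at the mouth.
- cassette_long: The longer cassette, 0.2 to 0.4 kg: flat grey plastic box, body 120 long (x) x 60 wide (y) x 26 high, slatted metal window on top. Origin: centre of the body's underside. A grip block 28 wide, from z = 4 to 22, sticks out of its -x end, x = -60 to -96. At the start it lies flat on the worktop, grip roughly towards the robot. Its +x end enters the press first.
- cassette_short: The shorter cassette, same make, body only 80 long x 60 x 26 mm, same grip on its -x end (x = -40 to -76). Origin: centre of the body's underside. It stays where it lies. The two may lie in either of two places.
- press_lid (a joint): Lid angle, rad: 0 shut, 0.95 to 1.15 at the start, stop at 1.2. Hinge axis along press y at x +122, z 63; the front edge rises as it opens. Stays at any angle (friction 0.5 N m). Its front lip comes down 4 mm in front of the body of a cassette that is home: it cannot shut on one standing out further.
- lid_bar (a point): Middle of the lid's handle: a round rubber bar, 13 mm diameter, along press y, free 30 mm either side of the middle. Lid shut: at press x -60, y 0, z 92, that is 182 mm in front of the hinge axis and 29 above it; it turns with the lid about the hinge. 24 mm clear from bar axis down to the lid's top level.
- clamp (a joint): Angle of the clamp lever on the press's -y side (the robot's side), rad: 0 fully down, 1.5 to 1.8 (standing up) at the start. Pivot axis along press y at x -5, z 40. Stays at any angle (friction 0.25 N m). When down, its hook lies over a pin on the lid's side and locks the lid; put down too early, it keeps the lid from shutting.
- clamp_grip (a point): Middle of the clamp lever's round rubber handle bar, 13 mm diameter, along press y from -108 to -66, point at y -88. Lever down: at press x -100, z 60, that is 95 mm in front of the pivot and 20 above it; at a joint angle it is turned by that angle about the pivot, up and towards press +x.
- bottle_small: Small white bottle with a blue cap, 36 mm diameter, 75 mm high, standing between the two cassettes near the back. Origin: centre of its underside.
- beaker: Clear beaker, 59 mm diameter, 72 mm high, standing at the left. Origin: centre of its underside.
Things that resemble listed ones, but are neither listed nor needed, are in the scene too. There is more than one size of the beaker; the job needs the larger.

How it is judged:
By the outcome, as a careful person would: the job done as asked, in the order asked, and still so for the second after the job is handed in, with the robot touching nothing.
It also fails if it takes over 72 s, if anything falls off the work surface, if the arm or the gripper's body presses on something with over 40 N, if the wrist force passes 120 N, or if a joint passes its speed limit or range.

## Working session

There is one attempt and no reset: what is moved stays moved. The work goes in short steps, Python scripts to look and compute and a tool call to move; the robot and the scene stay as the last step left them, time stands still between calls to the robot, and variables do not carry over. Pictures are saved under pics/ and viewed, at most 10 in all, crops included, and the job is handed in when it is done.

Besides the shell and the picture viewer there is one more tool, called after "Request:" as name(argument=value, ...), one argument or row to a line, values as JSON. play_rows: Moves the arm, as the interface text tells. Its arguments: {"type":"object","properties":{"motion":{"type":"array","items":{"type":"array","items":{"type":"array","items":{"type":"number"}}}},"squeeze":{"type":"number"}},"required":["motion"]}

```bash
mkdir -p pics
cat > h.py <<'E'
import numpy as np, cv2
from workcell import readout, read_camera, order
def cam(n):
    c=read_camera(n); c['f']=200/np.tan(np.radians(c['vfov']/2)); c['T']=np.array(c['T']); return c
def ray(c,u,v):
    d=np.array([(u-c['cx'])/c['f'],(v-c['cy'])/c['f']]); s=d.copy()
    for _ in range(30): s=d/(1+c['k1']*(s@s))
    w=c['T'][:3,:3]@np.array([s[0],-s[1],-1]); return c['T'][:3,3],w
def onz(c,u,v,z):
    o,w=ray(c,u,v); return o+w*(z-o[2])/w[2]
def proj(c,p):
    q=c['T'][:3,:3].T@(np.array(p,float)-c['T'][:3,3]); s=np.array([q[0],-q[1]])/-q[2]
    s=s*(1+c['k1']*(s@s)); return s*c['f']+[c['cx'],c['cy']]
E
python3 - <<'E'
from h import *
for n in('top','side'):
    c=cam(n); cv2.imwrite(f'pics/{n}0.png',c['img'][:,:,::-1]); print(n,c['T'].round(2).tolist(),c['f'],c['cx'],c['cy'],c['k1'])
print(readout.state())
E
```

```text
top [[0.01, 1.0, -0.08, 442.08], [-1.0, 0.01, 0.03, 86.38], [0.03, 0.07, 1.0, 1179.3], [0.0, 0.0, 0.0, 1.0]] 366.0747000310898 316.7716632612905 194.5882604291765 -0.0803495710306913
side [[-1.0, 0.02, -0.0, 504.51], [-0.02, -0.56, 0.83, 1174.0], [0.02, 0.83, 0.56, 838.77], [0.0, 0.0, 0.0, 1.0]] 461.5390556591638 322.3920798750553 197.49890526315266 -0.10473589137560643
{'clock': 0.1, 'joint_pos': array([ 6.33121185e+01,  2.42798384e+01,  9.34271522e+01,  5.52040025e-04,
        6.23732655e+01, -1.08845098e+00]), 'dq': array([ 0.10246215, -0.10474888, -0.0644266 , -0.00352239, -0.0364429 ,
        0.04631072]), 'joint_torque': array([-1.40870843e-04, -5.58427477e+01, -2.82442778e+01, -5.93963296e-05,
        3.02992943e-03, -3.62110853e-06]), 'ee_pos': array([269.90715247, 563.43161866, 404.02492093]), 'orientation': array([[-9.01834877e-01,  4.32080374e-01, -6.36737927e-04],
       [ 4.32080842e-01,  9.01834014e-01, -1.24767326e-03],
       [ 3.51367933e-05, -1.40031752e-03, -9.99999019e-01]]), 'wrist_force': array([-0.0153933 , -0.08096495, -0.4477716 ]), 'moment': array([-0.00739835, -0.02313867, -0.06040701]), 'grip_force': 0.0, 'gripper_width': 85.35813254613328}
```

View pics/top0.png

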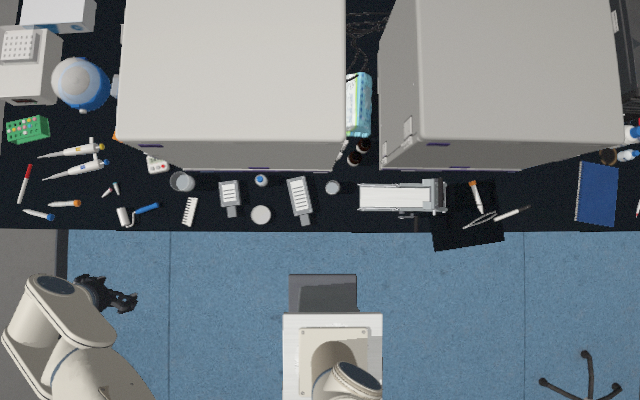

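View pics/side0.png

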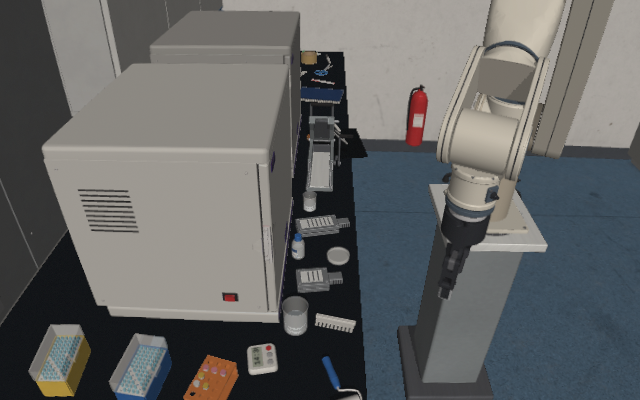

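Top view: candidates are the cassettes at (300,200), which is longer, and (229,197), which is shorter. The press is at (400,195), with the deck at left and the raised lid and clamp near (410–440,180–215). The bottle is at (261,180), between the cassettes. I'll confirm this with an enlarged crop.

Run:
```python
from h import *
t=cam('top'); s=cam('side')
a=cv2.resize(t['img'][165:235,205:455],None,fx=3.2,fy=3.2,interpolation=cv2.INTER_CUBIC)
cv2.imwrite('pics/topc.png',a[:,:,::-1])
b=cv2.resize(s['img'][95:245,285:365],None,fx=4,fy=4,interpolation=cv2.INTER_CUBIC)
cv2.imwrite('pics/sidec.png',b[:,:,::-1])
for uv in [(300,188),(300,200),(306,223),(229,197),(360,195),(445,195)]: print(uv,onz(t,*uv,26).round(0))
```

```text
(300, 188) [549. 107.  26.]
(300, 200) [511. 106.  26.]
(306, 223) [439.  87.  26.]
(229, 197) [519. 330.  26.]
(360, 195) [529. -84.  26.]
(445, 195) [ 531. -360.   26.]
```

View pics/topc.png

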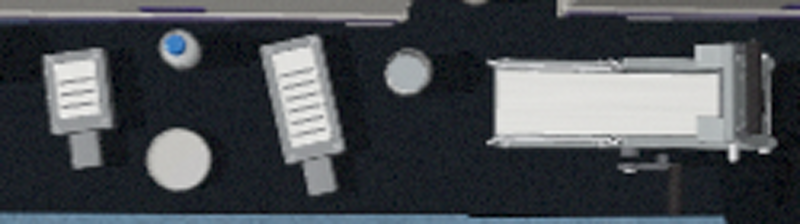

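View pics/sidec.png

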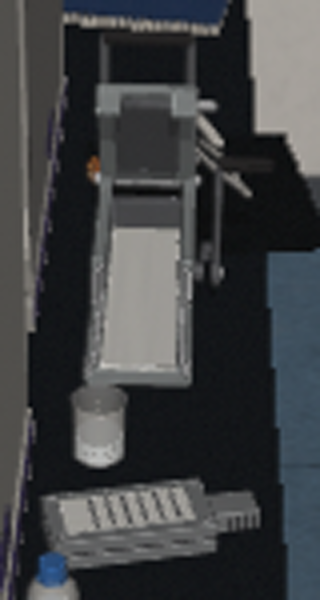

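The crop confirms it. The long cassette is at crop (303,110), with 7 slats and its grip towards the robot. The short one at (80,105) has 4 slats. A small beaker decoy stands between the long cassette and the press at (408,72). In the side crop, the lid is raised and the clamp lever stands at (215,230). Next I'll rectify to metric planes and measure.

```bash
cat >> h.py <<'E'
def rect(c,z,x0,x1,y0,y1,s=2):
    # rows: x decreasing from x1 ; cols: y decreasing from y1 ; s px/mm
    H,W=int((x1-x0)*s),int((y1-y0)*s); m=np.zeros((H,W,2),np.float32)
    R=c['T'][:3,:3]; X=x1-np.arange(H)/s; Y=y1-np.arange(W)/s
    P=np.stack(np.broadcast_arrays(X[:,None],Y[None,:],z),-1)-c['T'][:3,3]
    q=P@R; a=q[...,0]/-q[...,2]; b=q[...,1]/q[...,2]; k=1+c['k1']*(a*a+b*b)
    return cv2.remap(c['img'],(a*k*c['f']+c['cx']).astype(np.float32),(b*k*c['f']+c['cy']).astype(np.float32),cv2.INTER_CUBIC)
def w(p,x1,y1,s=2): return np.array([x1-p[1]/s,y1-p[0]/s])
E
python3 - <<'E'
from h import *
t=cam('top');s=cam('side')
for n,c in(('t',t),('s',s)):
    im=rect(c,26,410,600,30,170); g=cv2.cvtColor(im,cv2.COLOR_RGB2GRAY)
    m=(g>75).astype(np.uint8); cs,_=cv2.findContours(m,0,1)
    for k in cs:
        A=cv2.contourArea(k)/4
        if A>1500:
            r=cv2.minAreaRect(k); o=cv2.morphologyEx(cv2.drawContours(m*0,[k],-1,1,-1),cv2.MORPH_OPEN,np.ones((85,85)))
            kk=max(cv2.findContours(o,0,1)[0],key=cv2.contourArea,default=None)
            print(n,A,w(r[0],600,170),np.array(r[1])/2,r[2])
            if kk is not None:
                r=cv2.minAreaRect(kk);print('  body',w(r[0],600,170),np.array(r[1])/2,r[2])
    cv2.imwrite(f'pics/r_{n}.png',im[:,:,::-1])
ims=[]
for n,c in(('t',t),('s',s)):
    im=rect(c,24,430,620,-400,-60); ims.append(im)
A=np.vstack(ims); print(A.shape)
cv2.imwrite('pics/rp.png',cv2.resize(A[:760],(680,760))[:600,:,::-1]) if 0 else cv2.imwrite('pics/rp.png',cv2.resize(A,(537,600),interpolation=cv2.INTER_AREA)[:,:,::-1])
a=cv2.imread('pics/r_t.png');b=cv2.imread('pics/r_s.png');cv2.imwrite('pics/rc.png',np.hstack([a,b]))
E
```

```text
t 8291.125 [508.70542145 105.39633179] [156.98902893  62.58570862] 76.91700744628906
  body [523.49714661 108.76250839] [126.49736786  62.58587646] 77.15229034423828
s 10559.625 [505.81616211 123.70059967] [154.03746033  88.21924591] 76.55138397216797
  body [519.75 126.  ] [116.5  88. ] 90.0
(760, 680, 3)
```

View pics/rp.png

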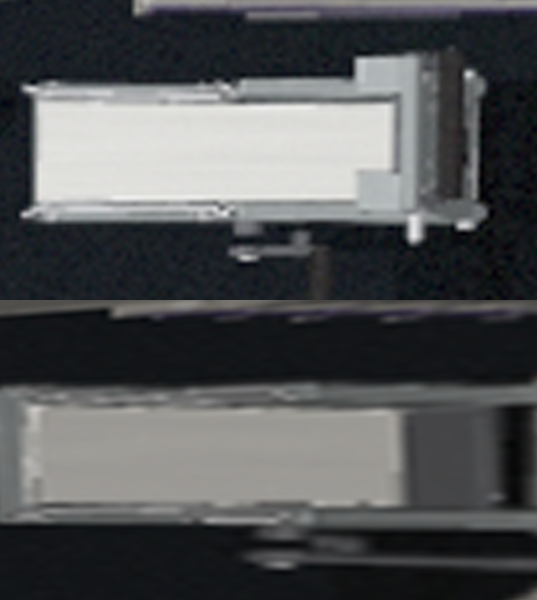

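View pics/rc.png

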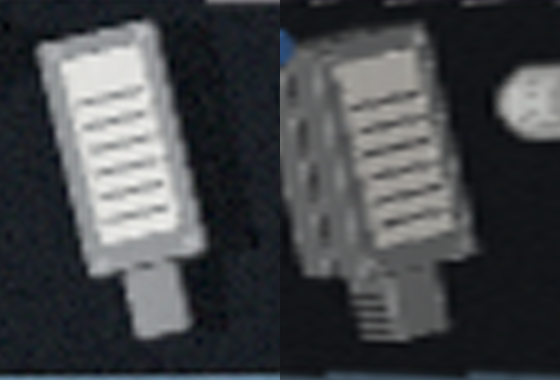

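Both rectified views are clear. The cassette body corners in the top patch are (38,45), (155,22), (207,248) and (92,275), so its +x axis has a yaw of about +13°. The white press floor spans about (35–393, 98–202) in the top patch. Next I'll fit the deck lines and the cassette more exactly.

Run:
```python
from h import *
t=cam('top');s=cam('side')
for n,c,th in(('t',t,140),('s',s,110)):
    im=rect(c,24,430,620,-400,-50); g=cv2.GaussianBlur(cv2.cvtColor(im,cv2.COLOR_RGB2GRAY),(5,5),0)
    cols=range(110,360,10); U=[];L=[]
    for k in cols:
        col=g[:,k].astype(float); mid=col[180:200].mean(); 
        h=mid*0.75
        i=190
        while col[i]>h:i-=1
        j=190
        while col[j]>h:j+=1
        U.append(620-i/2);L.append(620-j/2)
    y=-50-np.array(cols)/2; U,L=np.array(U),np.array(L)
    print(n,'width',np.median(U-L),'U',U[::4],'L',L[::4]); 
    for A in(U,L,(U+L)/2): 
        p=np.polyfit(y,A,1); 
        r=A-np.polyval(p,y); ok=abs(r)<1.5; p=np.polyfit(y[ok],A[ok],1); print('  slope deg',np.degrees(np.arctan(p[0])),'x@y=-140',np.polyval(p,-140))
    row=g[180:200].mean(0); d=np.diff(row); 
    print('  along y profile', [(-50-k/2,int(row[k])) for k in range(0,120,6)],[(-50-k/2,int(row[k])) for k in range(440,640,10)])
# cassette top corners by white window & body, top view
im=rect(t,26,410,600,30,170); hsv=cv2.cvtColor(im,cv2.COLOR_RGB2GRAY)
m=cv2.morphologyEx((hsv>205).astype(np.uint8),cv2.MORPH_CLOSE,np.ones((17,17)))
k=max(cv2.findContours(m,0,1)[0],key=cv2.contourArea); r=cv2.minAreaRect(k); print('window t',w(r[0],600,170),np.array(r[1])/2,r[2])
im=rect(s,26,410,600,30,170); g=cv2.cvtColor(im,cv2.COLOR_RGB2GRAY); 
m=cv2.morphologyEx((g>150).astype(np.uint8),cv2.MORPH_CLOSE,np.ones((17,17)))
k=max(cv2.findContours(m[:, :230],0,1)[0],key=cv2.contourArea); r=cv2.minAreaRect(k); print('window s',w(r[0],600,170),np.array(r[1])/2,r[2])
```

```text
t width 64.0 U [557.  564.  562.  555.  554.5 554.5 554.5] L [484.5 492.  492.  492.  492.5 492.5 492.5]
  slope deg 1.371947577274811 x@y=-140 556.1491596638659
  slope deg -0.5666430808452385 x@y=-140 491.73626373626365
  slope deg 0.44138732578850703 x@y=-140 523.9562453253551
  along y profile [(-50.0, 27), (-53.0, 31), (-56.0, 34), (-59.0, 30), (-62.0, 25), (-65.0, 27), (-68.0, 30), (-71.0, 31), (-74.0, 30), (-77.0, 24), (-80.0, 68), (-83.0, 159), (-86.0, 215), (-89.0, 225), (-92.0, 225), (-95.0, 224), (-98.0, 224), (-101.0, 224), (-104.0, 224), (-107.0, 223)] [(-270.0, 220), (-275.0, 220), (-280.0, 220), (-285.0, 220), (-290.0, 220), (-295.0, 220), (-300.0, 221), (-305.0, 218), (-310.0, 141), (-315.0, 162), (-320.0, 171), (-325.0, 114), (-330.0, 97), (-335.0, 93), (-340.0, 55), (-345.0, 51), (-350.0, 40), (-355.0, 50), (-360.0, 127), (-365.0, 11)]
s width 63.0 U [556.  552.5 554.  554.5 557.5 552.  552.5] L [492.  491.5 491.  484.5 490.  488.  492. ]
  slope deg 0.4159461067583114 x@y=-140 553.1250524548889
  slope deg 1.8189680748804602 x@y=-140 490.8241302377466
  slope deg 1.135090036434979 x@y=-140 521.9565559048046
  along y profile [(-50.0, 23), (-53.0, 39), (-56.0, 76), (-59.0, 108), (-62.0, 113), (-65.0, 110), (-68.0, 107), (-71.0, 116), (-74.0, 137), (-77.0, 157), (-80.0, 163), (-83.0, 163), (-86.0, 159), (-89.0, 155), (-92.0, 155), (-95.0, 155), (-98.0, 155), (-101.0, 156), (-104.0, 156), (-107.0, 155)] [(-270.0, 153), (-275.0, 153), (-280.0, 153), (-285.0, 154), (-290.0, 154), (-295.0, 154), (-300.0, 154), (-305.0, 156), (-310.0, 156), (-315.0, 105), (-320.0, 62), (-325.0, 69), (-330.0, 69), (-335.0, 69), (-340.0, 68), (-345.0, 68), (-350.0, 69), (-355.0, 69), (-360.0, 74), (-365.0, 77)]
window t [528.14644623 109.95734024] [93.567276   40.03327942] 76.70143127441406
window s [526.95689392 112.50782013] [91.95552063 39.32710648] 76.66075134277344
```

Request:
play_rows(
  motion=[
    [[16, -28.4, -6.5, 0, 0, 0.0423, 85], [16, -28.4, -6.5, 0, 0, 0.0423, 85], [16, -28.4, -6.5, 0, 0, 0.0423, 85], [16, -28.4, -6.5, 0, 0, 0.0423, 85], [16, -28.4, -6.5, 0, 0, 0.0423, 85], [16, -28.4, -6.5, 0, 0, 0.0423, 85], [16, -28.4, -6.5, 0, 0, 0.0423, 85], [16, -28.4, -6.5, 0, 0, 0.0423, 85]],
  ],
)

```text
clock: 1.07
ee_pos: [398.5, 335.1, 352.7]
orientation: [[-0.994, 0.106, 0.0], [0.106, 0.994, 0.0], [-0.0, 0.0, -1.0]]
wrist_force: [0.5, -0.3, 0.5]
gripper_width: 85.2
grip_force: 0.0
```

Request:
play_rows(
  motion=[
    [[16, -28.4, -6.5, 0, 0, 0.0423, 85], [16, -28.4, -6.5, 0, 0, 0.0423, 85], [16, -28.4, -6.5, 0, 0, 0.0423, 85], [16, -28.4, -6.5, 0, 0, 0.0423, 85], [16, -28.4, -6.5, 0, 0, 0.0423, 85], [16, -28.4, -6.5, 0, 0, 0.0423, 85], [16, -28.4, -6.5, 0, 0, 0.0423, 85], [16, -28.4, -6.5, 0, 0, 0.0423, 85]],
  ],
)

```text
clock: 1.73
ee_pos: [526.7, 107.7, 300.6]
orientation: [[-0.973, -0.23, 0.0], [-0.23, 0.973, 0.0], [-0.0, -0.0, -1.0]]
wrist_force: [-1.6, 0.4, 0.1]
gripper_width: 85.6
grip_force: 0.0
```

Request:
play_rows(
  motion=[
    [[0, 0.5, -25, 0, 0, 0, 85], [0, 0.5, -25, 0, 0, 0, 85], [0, 0.5, -25, 0, 0, 0, 85], [0, 0.5, -25, 0, 0, 0, 85], [0, 0, -12, 0, 0, 0, 85], [0, 0, -10, 0, 0, 0, 85], [0, 0, 0, 0, 0, 0, 50], [0, 0, 0, 0, 0, 0, 50]],
  ],
  squeeze=40,
)

```text
clock: 2.4
ee_pos: [526.3, 111.3, 179.0]
orientation: [[-0.974, -0.228, 0.0], [-0.228, 0.974, -0.0], [-0.0, -0.0, -1.0]]
wrist_force: [2.0, -11.1, 8.3]
gripper_width: 63.3
grip_force: 6.5
```

Request:
play_rows(
  motion=[
    [[0, 0, 0, 0, 0, 0, 50], [0, 0, 0, 0, 0, 0, 50], [0, 0, 0, 0, 0, 0, 50], [0, 0, 0, 0, 0, 0, 50]],
  ],
)

```text
clock: 2.73
ee_pos: [526.4, 111.4, 179.6]
orientation: [[-0.974, -0.228, 0.002], [-0.228, 0.974, 0.0], [-0.002, -0.0, -1.0]]
wrist_force: [0.0, 0.7, 3.8]
gripper_width: 58.7
grip_force: 45.0
```

Request:
play_rows(
  motion=[
    [[0, 0, 10, 0, 0, 0, 50], [0, 0, 25, 0, 0, 0, 50], [0, 0, 35, 0, 0, 0, 50], [0, 0, 35, 0, 0, 0, 50], [0, -15.3, 0, 0, 0, -0.113, 50], [0, -15.3, 0, 0, 0, -0.113, 50], [0, -15.3, 0, 0, 0, -0.113, 50], [0, -15.3, 0, 0, 0, -0.113, 50]],
  ],
)

```text
clock: 3.4
ee_pos: [525.7, 49.5, 284.8]
orientation: [[-0.974, 0.225, 0.001], [0.225, 0.974, 0.0], [-0.001, 0.0, -1.0]]
wrist_force: [0.2, 0.1, -3.0]
gripper_width: 58.7
grip_force: 44.9
```

Request:
play_rows(
  motion=[
    [[0, -15.3, 0, 0, 0, -0.113, 50], [0, -15.3, 0, 0, 0, -0.113, 50], [0, -15.3, 0, 0, 0, -0.113, 50], [0, -15.3, 0, 0, 0, -0.113, 50], [0, -15.3, 0, 0, 0, -0.113, 50], [0, -15.3, 0, 0, 0, -0.113, 50], [0, -15.3, 0, 0, 0, -0.113, 50], [0, -15.3, 0, 0, 0, -0.113, 50]],
  ],
)

```text
clock: 4.07
ee_pos: [525.7, -73.1, 284.3]
orientation: [[-0.425, 0.905, -0.0], [0.905, 0.425, -0.0], [0.0, -0.0, -1.0]]
wrist_force: [0.2, -0.4, -2.9]
gripper_width: 58.9
grip_force: 44.9
```

Request:
play_rows(
  motion=[
    [[-0.6, -15.3, 0, 0, 0, -0.113, 50], [-0.6, -15.3, 0, 0, 0, -0.113, 50], [-0.6, -15.3, 0, 0, 0, -0.113, 50], [-0.6, -15.3, 0, 0, 0, -0.113, 50], [0, 0, -20, 0, 0, 0, 50], [0, 0, -20, 0, 0, 0, 50], [0, 0, -10, 0, 0, 0, 50], [0, 0, 0, 0, 0, 0, 50]],
  ],
)

```text
clock: 4.73
ee_pos: [522.5, -133.3, 232.1]
orientation: [[0.007, 1.0, -0.004], [1.0, -0.007, 0.001], [0.001, -0.004, -1.0]]
wrist_force: [-0.8, 0.2, -2.7]
gripper_width: 59.1
grip_force: 44.8
```

Run:
```python
from h import *
t=cam('top');s=cam('side')
a=cv2.resize(t['img'][150:230,320:460],None,fx=5,fy=5,interpolation=cv2.INTER_CUBIC)
b=cv2.resize(s['img'][90:215,285:385],(320,400),interpolation=cv2.INTER_CUBIC)
a=cv2.resize(a,(480,274)); A=np.zeros((400,800,3),np.uint8);A[:274,:480]=a;A[:,480:]=b
cv2.imwrite('pics/held.png',A[:,:,::-1])
```

```text
(no output)
```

View pics/held.png

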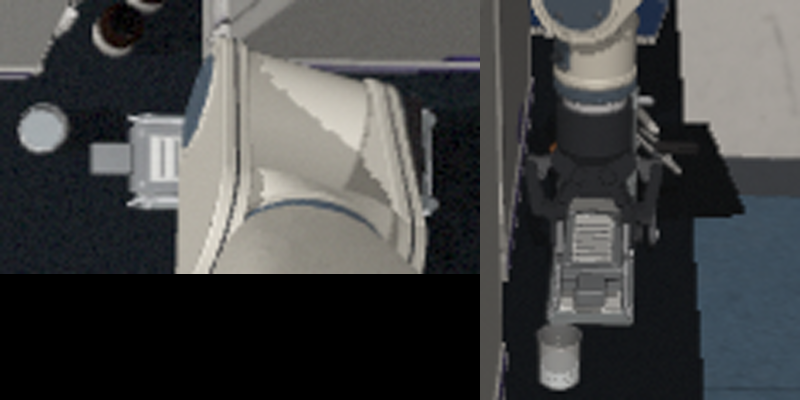

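In the held view, the cassette lies over the deck with its grip outward (top crop, grip at (110,158)) between curb tips at (140,115) and (138,205). I'll measure the lateral offset numerically.

Run:
```python
from h import *
t=cam('top');s=cam('side')
def edges(c,z,y,th,lo=470,hi=580):
    im=rect(c,z,lo,hi,y-6,y+6,4); g=cv2.cvtColor(im,cv2.COLOR_RGB2GRAY).mean(1)
    return [(round(hi-k/4,1),int(g[k+3]-g[k-3])) for k in range(6,len(g)-6) if abs(g[k+3]-g[k-3])>th and abs(g[k+3]-g[k-3])==max(abs(g[j+3]-g[j-3]) for j in range(max(3,k-8),min(len(g)-3,k+9)))]
for y in(-44,-50,-56): print('t grip',y,edges(t,74.5,y,15))
for y in(-80,-86,-92): print('t window',y,edges(t,78.5,y,12))
for y in(-44,-50,-56): print('s grip',y,edges(s,74.5,y,8))
for y in(-90,-100): print('s win',y,edges(s,78.5,y,8))
for y in(-84,-90,-96): print('s deck',y,edges(s,24,y,10))
print(readout.state()['ee_pos'])
```

```text
t grip -44 [(538.5, 63), (510.5, -42)]
t grip -50 [(538.8, 59), (510.8, -42)]
t grip -56 [(538.8, 57), (510.8, -43)]
t window -80 [(561.8, 40), (496.8, -17), (493.2, 40), (489.8, -25), (487.0, 17), (483.2, -22), (478.0, -44)]
t window -86 [(562.5, 48), (558.2, 13), (493.2, 46), (489.8, -29), (477.8, -50)]
t window -92 [(561.8, 40), (545.0, 33), (505.2, -35), (493.2, 44), (490.0, -26), (487.0, 15), (483.2, -17), (478.2, -46)]
s grip -44 [(561.8, 26), (555.5, 11), (551.2, -12), (539.8, -12), (535.8, 9), (511.8, -14), (508.0, 15), (496.2, 10), (492.8, -11), (489.8, 17), (486.2, -21), (480.2, -34)]
s grip -50 [(562.2, 26), (552.8, 11), (548.8, -8), (539.5, -9), (512.0, -13), (508.0, 17), (490.0, 13), (486.0, -20), (479.8, -34)]
s grip -56 [(561.5, 23), (552.5, 14), (548.8, -8), (512.0, -10), (508.2, 16), (490.2, 10), (486.0, -18), (479.8, -33)]
s win -90 [(561.0, 21), (543.8, 16), (503.0, -23), (480.5, -30)]
s win -100 [(560.8, 24), (543.2, 16), (506.5, 20), (502.5, -39), (484.0, 26), (480.2, -52)]
s deck -84 [(565.5, 22), (553.5, 35), (540.5, -25), (512.0, 26), (507.5, -14), (491.8, -26), (487.8, 13), (479.0, -42)]
s deck -90 [(565.8, 21), (561.0, 16), (557.0, -18), (553.2, 30), (540.8, -27), (510.5, 21), (491.8, -41), (488.5, 33), (484.8, -19), (478.5, -43)]
s deck -96 [(565.5, 21), (561.8, 21), (557.2, -20), (553.2, 21), (541.0, -32), (537.0, 13), (508.2, 25), (492.0, -45), (488.5, 41), (484.8, -27), (478.5, -37)]
[ 524.06119581 -133.49209561  234.67626124]
```

Request:
play_rows(
  motion=[
    [[-0.7, 0, -10, 0, 0, 0, 50], [0, 0, -10, 0, 0, 0, 50], [0, 0, -6, 0, 0, 0, 50], [0, 0, -3, 0, 0, 0, 50], [0, 0, -1.5, 0, 0, 0, 50], [0, 0, 0, 0, 0, 0, 50]],
  ],
)

```text
clock: 5.43
ee_pos: [522.4, -133.3, 203.7]
orientation: [[0.007, 1.0, -0.002], [1.0, -0.007, 0.001], [0.001, -0.002, -1.0]]
wrist_force: [-5.6, 2.6, 11.2]
gripper_width: 59.4
grip_force: 46.4
```

Request:
play_rows(
  motion=[
    [[0, 0, 0, 0, 0, 0, 85], [0, 0, 0, 0, 0, 0, 85], [0, 0, 0, 0, 0, 0, 85], [0, 0, 1, 0, 0, 0, 85], [0, 4, 0, 0, 0, 0, 85], [0, 20, 0, 0, 0, 0, 85], [0, 28, 0, 0, 0, 0, 85], [0, 26, 0, 0, 0, 0, 85]],
  ],
)

```text
clock: 6.1
ee_pos: [522.9, -54.8, 204.2]
orientation: [[0.009, 1.0, 0.0], [1.0, -0.009, 0.0], [0.0, 0.0, -1.0]]
wrist_force: [0.1, 0.2, -0.3]
gripper_width: 85.3
grip_force: 0.0
```

Run:
```python
from h import *
s=cam('side');t=cam('top')
b=cv2.resize(s['img'][90:215,285:385],(320,400),interpolation=cv2.INTER_CUBIC)
a=cv2.resize(t['img'][150:230,320:460],(480,274),interpolation=cv2.INTER_CUBIC); A=np.zeros((400,800,3),np.uint8);A[:274,:480]=a;A[:,480:]=b
cv2.imwrite('pics/rel.png',A[:,:,::-1])
```

```text
(no output)
```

View pics/rel.png

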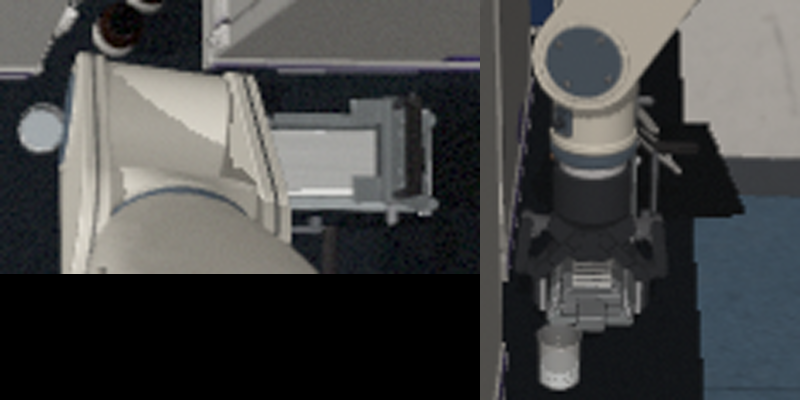

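The cassette is released and sits level between the curbs in the side crop, around (590,290). The lid is clear to the right. Now I'll take its grip lightly to start the slide straight.

Request:
play_rows(
  motion=[
    [[0.4, 0, 0, 0, 0, 0, 20], [0, 0, 0, 0, 0, 0, 20], [0, 0, 0, 0, 0, 0, 20], [0, 0, 0, 0, 0, 0, 20], [0, 0, 0, 0, 0, 0, 20], [0, 0, 0, 0, 0, 0, 20], [0, 0, 0, 0, 0, 0, 20], [0, 0, 0, 0, 0, 0, 20]],
  ],
  squeeze=25,
)

```text
clock: 6.87
ee_pos: [523.3, -56.0, 204.3]
orientation: [[0.008, 1.0, 0.0], [1.0, -0.008, -0.0], [-0.0, 0.0, -1.0]]
wrist_force: [-1.6, -2.8, 2.0]
gripper_width: 27.3
grip_force: 30.7
```

Request:
play_rows(
  motion=[
    [[0, 0, 0, 0, 0, 0, 20], [0, -2, 0, 0, 0, 0, 20], [0, -4, 0, 0, 0, 0, 20], [0, -4, 0, 0, 0, 0, 20], [0, 0, 0, 0, 0, 0, 20]],
  ],
)

```text
clock: 7.28
ee_pos: [523.5, -65.9, 204.3]
orientation: [[0.007, 1.0, 0.0], [1.0, -0.007, 0.0], [0.0, 0.0, -1.0]]
wrist_force: [-1.3, 0.5, 4.5]
gripper_width: 27.1
grip_force: 31.0
```

Request:
play_rows(
  motion=[
    [[-0.1, -7, 0, 0, 0, 0, 20], [-0.1, -7, 0, 0, 0, 0, 20], [-0.1, -7, 0, 0, 0, 0, 20], [-0.1, -7, 0, 0, 0, 0, 20], [-0.1, -7, 0, 0, 0, 0, 20], [-0.1, -7, 0, 0, 0, 0, 20], [-0.1, -6, 0, 0, 0, 0, 20], [0, 0, 0, 0, 0, 0, 20]],
  ],
)

```text
clock: 7.95
ee_pos: [522.7, -114.5, 204.3]
orientation: [[0.008, 1.0, 0.0], [1.0, -0.008, -0.001], [-0.001, 0.0, -1.0]]
wrist_force: [-1.3, -3.8, 4.0]
gripper_width: 27.3
grip_force: 30.9
```

Request:
play_rows(
  motion=[
    [[0, 0, 0, 0, 0, 0, 45], [0, 0, 0, 0, 0, 0, 45], [0, 0, 0, 0, 0, 0, 45], [0, 4, 0, 0, 0, 0, 45], [0, 18, 0, 0, 0, 0, 45], [0, 18, 0, 0, 0, 0, 45], [0, 0, 0, 0, 0, 0, 0], [0, 0, 0, 0, 0, 0, 0]],
  ],
)

```text
clock: 8.62
ee_pos: [522.5, -72.6, 204.1]
orientation: [[0.005, 1.0, -0.0], [1.0, -0.005, -0.0], [-0.0, -0.0, -1.0]]
wrist_force: [0.5, 0.7, -0.7]
gripper_width: 21.7
grip_force: 0.0
```

Request:
play_rows(
  motion=[
    [[0, 0, 2, 0, 0, 0, 0], [0, 0, 0, 0, 0, 0, 0], [0, 0, 0, 0, 0, 0, 0], [0, -6, 0, 0, 0, 0, 0], [0, -7, 0, 0, 0, 0, 0], [-0.1, -7, 0, 0, 0, 0, 0], [-0.1, -7, 0, 0, 0, 0, 0], [0, 0, 0, 0, 0, 0, 0]],
  ],
)

```text
clock: 9.28
ee_pos: [522.5, -102.1, 206.2]
orientation: [[0.008, 1.0, 0.0], [1.0, -0.008, -0.0], [-0.0, 0.0, -1.0]]
wrist_force: [-0.3, -0.1, -0.1]
gripper_width: 0.1
grip_force: 0.0
```

Request:
play_rows(
  motion=[
    [[0, -7, 0, 0, 0, 0, 0], [-0.1, -7, 0, 0, 0, 0, 0], [-0.1, -7, 0, 0, 0, 0, 0], [0, -7, 0, 0, 0, 0, 0], [0, -4, 0, 0, 0, 0, 0], [0, -3, 0, 0, 0, 0, 0], [0, -2, 0, 0, 0, 0, 0], [0, 0, 0, 0, 0, 0, 0]],
  ],
)

```text
clock: 9.95
ee_pos: [522.2, -138.0, 206.2]
orientation: [[0.007, 1.0, 0.0], [1.0, -0.007, -0.0], [-0.0, 0.0, -1.0]]
wrist_force: [0.0, 0.1, 0.0]
gripper_width: 0.1
grip_force: 0.0
```

Run:
```python
from h import *
s=cam('side')
cv2.imwrite('pics/push.png',cv2.resize(s['img'][90:190,290:370],None,fx=6,fy=6,interpolation=cv2.INTER_CUBIC)[:,:,::-1])
print(readout.state()['wrist_force'])
for y in (-75,-81,-138,-150,-160): print(y,proj(s,[523,y,24]).round(1),((proj(s,[523,y,24])-[290,90])*6).round(0))
```

```text
[-0.76749403  0.01556242 -0.56793845]
-75 [318.8 187.2] [173. 583.]
-81 [318.8 186.2] [173. 577.]
-138 [319.2 176.9] [175. 522.]
-150 [319.3 175.1] [176. 510.]
-160 [319.4 173.5] [176. 501.]
```

View pics/push.png

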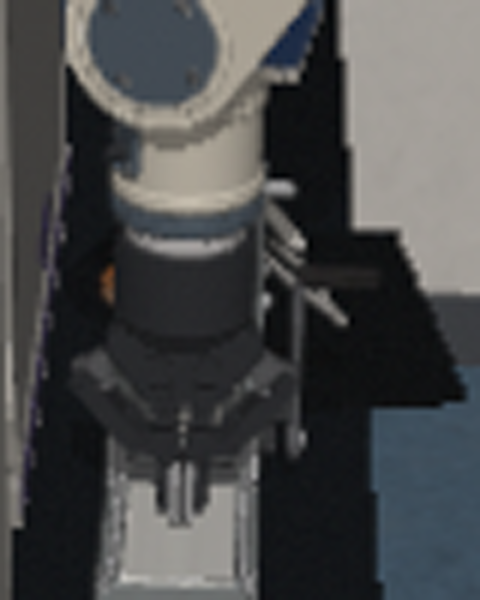

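Fingertips are at (178,520) over the deck. The deck behind them is empty, so the cassette is ahead of the fingers. I'll continue gently to the stop.

Request:
play_rows(
  motion=[
    [[0, -3, 0, 0, 0, 0, 0], [0, -3, 0, 0, 0, 0, 0], [0, -2, 0, 0, 0, 0, 0], [0, -2, 0, 0, 0, 0, 0], [0, -1.5, 0, 0, 0, 0, 0], [0, -1.5, 0, 0, 0, 0, 0], [0, -1, 0, 0, 0, 0, 0], [0, 0, 0, 0, 0, 0, 0]],
  ],
)

```text
clock: 10.67
ee_pos: [522.2, -151.5, 206.2]
orientation: [[0.008, 1.0, -0.0], [1.0, -0.008, 0.0], [0.0, -0.0, -1.0]]
wrist_force: [0.5, 4.0, 0.3]
gripper_width: -0.1
grip_force: 1.8
```

Request:
play_rows(
  motion=[
    [[0, -1, 0, 0, 0, 0, 0], [0, -1, 0, 0, 0, 0, 0], [0, -1, 0, 0, 0, 0, 0], [0, -1, 0, 0, 0, 0, 0], [0, 0, 0, 0, 0, 0, 0]],
  ],
)

```text
clock: 11.08
ee_pos: [522.3, -152.6, 206.2]
orientation: [[0.009, 1.0, -0.001], [1.0, -0.009, 0.005], [0.005, -0.001, -1.0]]
wrist_force: [4.0, 27.0, 4.1]
gripper_width: -0.1
grip_force: 13.9
```

Request:
play_rows(
  motion=[
    [[0, 8, 0, 0, 0, 0, 0], [0, 30, 0, 0, 0, 0, 0], [0, 30, 5, 0, 0, -0.0983, 0], [0, 20, 30, 0, 0, -0.0983, 0], [0, 5, 38, 0, 0, -0.0983, 0], [0, 0, 38, 0, 0, -0.0983, 0], [0, 0, 38, 0, 0, -0.0983, 0], [0, 0, 30, 0, 0, -0.0983, 0]],
  ],
)

```text
clock: 11.75
ee_pos: [522.4, -62.5, 388.2]
orientation: [[0.566, 0.825, 0.003], [0.825, -0.566, -0.001], [0.001, 0.003, -1.0]]
wrist_force: [1.2, -0.8, 0.7]
gripper_width: 0.0
grip_force: 0.0
```

Run:
```python
from h import *
t=cam('top');s=cam('side')
print(readout.state()['ee_pos'])
b=cv2.resize(s['img'][90:190,300:350],(300,600),interpolation=cv2.INTER_CUBIC)
a=cv2.resize(t['img'][165:230,355:455],None,fx=5,fy=5,interpolation=cv2.INTER_CUBIC); A=np.zeros((600,800,3),np.uint8);A[:325,:500]=a;A[:,500:]=b
cv2.imwrite('pics/lid.png',A[:,:,::-1])
C=np.array([0,-217-122+0,63.])
for th in np.arange(.95,1.16,.05):
    c_,s_=np.cos(th),np.sin(th)
    px=122-182*c_+29*s_; z=63+182*s_+29*c_; p=[522.5,-217-px,z]
    print(round(th,2),px.round(0),z.round(0),'t',((proj(t,p)-[355,165])*5).round(1),'s',((proj(s,p)-[300,90])*6+[500,0]).round(1))
for th in (1.5,1.6,1.7,1.8):
    c_,s_=np.cos(th),np.sin(th); px=-5-95*c_+20*s_; z=40+95*s_+20*c_
    for off in(-66,-88,-108): 
        p=[522.5+off,-217-px,z]; print('cl',th,off,px.round(0),z.round(0),((proj(t,p)-[355,165])*5).round(0),((proj(s,p)-[300,90])*6+[500,0]).round(0))
```

```text
[523.85432269 -62.88671963 390.72022412]
0.95 40.0 228.0 t [403.2 136.7] s [626.4  95.5]
1.0 48.0 232.0 t [421.1 136.2] s [626.9  83. ]
1.05 57.0 235.0 t [439.1 135.8] s [627.3  71.2]
1.1 65.0 238.0 t [457.3 135.5] s [627.6  60. ]
1.15 74.0 241.0 t [475.4 135.2] s [628.   49.6]
cl 1.5 -66 8.0 136.0 [296. 263.] [740. 273.]
cl 1.5 -88 8.0 136.0 [297. 301.] [779. 274.]
cl 1.5 -108 8.0 136.0 [297. 336.] [815. 275.]
cl 1.6 -66 18.0 134.0 [311. 263.] [740. 268.]
cl 1.6 -88 18.0 134.0 [312. 301.] [779. 269.]
cl 1.6 -108 18.0 134.0 [312. 336.] [814. 270.]
cl 1.7 -66 27.0 132.0 [326. 263.] [739. 265.]
cl 1.7 -88 27.0 132.0 [326. 301.] [778. 266.]
cl 1.7 -108 27.0 132.0 [327. 336.] [813. 267.]
cl 1.8 -66 36.0 128.0 [339. 263.] [739. 264.]
cl 1.8 -88 36.0 128.0 [339. 301.] [777. 265.]
cl 1.8 -108 36.0 128.0 [340. 336.] [812. 266.]
```

View pics/lid.png

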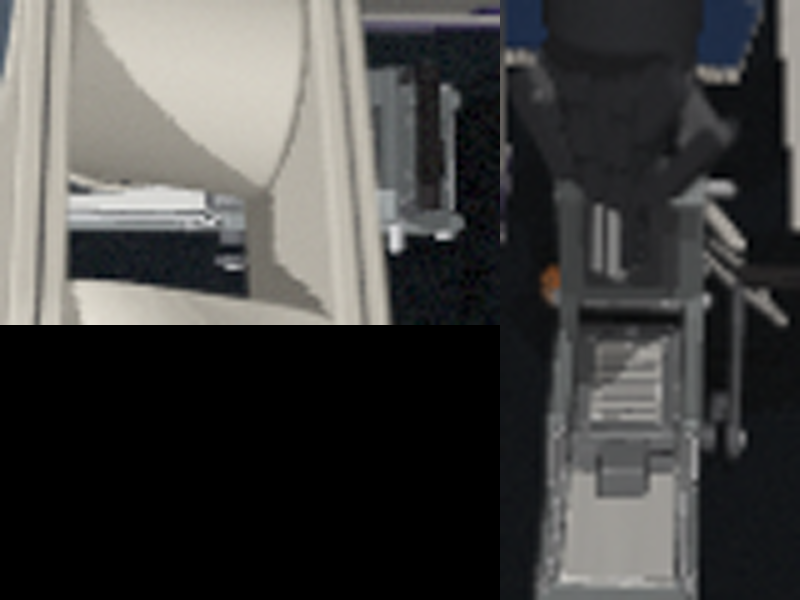

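The bar is the dark band at top crop (427,136), giving a lid angle of about 1.02 (bar at press x 51, z 233). The clamp handle at side crop (755,270) gives about 1.55. The cassette is in the bay, with its body's rear edge at about side crop (628,430). I'll move over the bar.

Request:
play_rows(
  motion=[
    [[-0.2, -12, 10, 0, 0, -0.1229, 50], [-0.2, -20, 15, 0, 0, -0.1229, 50], [-0.2, -28, 15, 0, 0, -0.1229, 50], [-0.2, -32, 5, 0, 0, -0.1229, 50], [-0.2, -32, 0, 0, 0, -0.1229, 50], [-0.2, -32, 0, 0, 0, -0.1229, 50], [-0.2, -28, 0, 0, 0, -0.1229, 50], [-0.2, -21, 0, 0, 0, -0.1229, 50]],
  ],
)

```text
clock: 12.52
ee_pos: [520.1, -270.0, 429.4]
orientation: [[1.0, -0.016, -0.001], [-0.016, -1.0, -0.001], [-0.001, 0.001, -1.0]]
wrist_force: [-0.5, -0.9, -0.7]
gripper_width: 50.0
grip_force: 0.0
```

Run:
```python
from h import *
s=cam('side'); st=readout.state(); print(st['ee_pos'],st['orientation'].round(3).tolist())
im=rect(s,50,500,545,-340,-80,2); g=cv2.cvtColor(im,cv2.COLOR_RGB2GRAY)
r=g[30:60].mean(0); d=np.abs(r[4:]-r[:-4]); print([(-80-(k+2)/2,int(r[k+4]-r[k])) for k in range(1,len(d)-1) if d[k]>12 and d[k]>=d[k-1] and d[k]>d[k+1]])
r=g[4:16].mean(0); d=np.abs(r[4:]-r[:-4]); print([(-80-(k+2)/2,int(r[k+4]-r[k])) for k in range(1,len(d)-1) if d[k]>12 and d[k]>=d[k-1] and d[k]>d[k+1]])
```

```text
[ 520.23363693 -272.43594199  429.41467974] [[1.0, -0.024, -0.0], [-0.024, -1.0, -0.002], [-0.0, 0.002, -1.0]]
[(-124.0, -21), (-189.0, 12), (-196.5, -12), (-209.5, 19), (-217.0, -16), (-224.0, 18), (-231.5, -16), (-259.0, 15), (-260.0, 15), (-267.5, -15), (-305.0, -18), (-326.5, -13)]
[(-149.5, -15), (-208.5, 16)]
```

Request:
play_rows(
  motion=[
    [[1, 4, -12, 0, 0, 0, 50], [0, 0, -14, 0, 0, 0, 50], [0, 0, -12, 0, 0, 0, 50], [0, 0, -6, 0, 0, 0, 50], [0, 0, 0, 0, 0, 0, 5], [0, 0, 0, 0, 0, 0, 5], [0, 0, 0, 0, 0, 0, 5], [0, 0, 0, 0, 0, 0, 5]],
  ],
  squeeze=40,
)

```text
clock: 13.23
ee_pos: [521.8, -263.5, 386.7]
orientation: [[1.0, -0.009, 0.001], [-0.009, -1.0, -0.001], [0.001, 0.001, -1.0]]
wrist_force: [0.1, -0.9, -2.9]
gripper_width: 11.6
grip_force: 39.0
```

Request:
play_rows(
  motion=[
    [[0, 0, 0, 0, 0, 0, 5], [0, 0, 0, 0, 0, 0, 5], [0, 0, 0, 0, 0, 0, 5]],
  ],
)

```text
clock: 13.48
ee_pos: [521.8, -263.6, 386.6]
orientation: [[1.0, -0.009, 0.001], [-0.009, -1.0, -0.0], [0.001, 0.0, -1.0]]
wrist_force: [1.0, 0.1, -0.7]
gripper_width: 11.5
grip_force: 39.2
```

Request:
play_rows(
  motion=[
    [[0.1, 10.4, -5, 0, 0, 0, 5], [0.1, 9.8, -5.5, 0, 0, 0, 5], [0.1, 9.8, -6.2, 0, 0, 0, 5], [0.1, 9.3, -6.9, 0, 0, 0, 5], [0.1, 8.9, -7.4, 0, 0, 0, 5], [0.1, 8.2, -7.7, 0, 0, 0, 5], [0.1, 7.9, -8.5, 0, 0, 0, 5], [0.1, 7.3, -9, 0, 0, 0, 5]],
  ],
)

```text
clock: 14.15
ee_pos: [522.6, -191.0, 329.3]
orientation: [[1.0, -0.009, 0.001], [-0.009, -1.0, 0.0], [0.001, -0.0, -1.0]]
wrist_force: [1.9, -2.3, 1.6]
gripper_width: 11.2
grip_force: 38.9
```

Request:
play_rows(
  motion=[
    [[0.1, 6.6, -9.1, 0, 0, 0, 5], [0.1, 6.2, -9.8, 0, 0, 0, 5], [0.1, 5.6, -10.1, 0, 0, 0, 5], [0.1, 4.9, -10.5, 0, 0, 0, 5], [0.1, 4.1, -10.5, 0, 0, 0, 5], [0, 3.6, -11, 0, 0, 0, 5], [0, 2.9, -8, 0, 0, 0, 5], [0, 0, 0, 0, 0, 0, 5]],
  ],
)

```text
clock: 14.82
ee_pos: [523.0, -158.8, 258.9]
orientation: [[1.0, -0.009, 0.0], [-0.009, -1.0, -0.002], [0.0, 0.002, -1.0]]
wrist_force: [3.6, -13.9, -6.6]
gripper_width: 11.5
grip_force: 39.1
```

Request:
play_rows(
  motion=[
    [[0, 0, -4, 0, 0, 0, 5], [0, 0, -4, 0, 0, 0, 5], [0, 0, -3, 0, 0, 0, 5], [0, 0, -2, 0, 0, 0, 5], [0, 0, -2, 0, 0, 0, 5], [0, 0, 0, 0, 0, 0, 5]],
  ],
)

```text
clock: 15.32
ee_pos: [524.1, -158.2, 249.2]
orientation: [[1.0, -0.01, 0.004], [-0.01, -1.0, -0.001], [0.004, 0.001, -1.0]]
wrist_force: [-5.8, -0.2, 37.1]
gripper_width: 11.3
grip_force: 46.5
```

Request:
play_rows(
  motion=[
    [[0, 0, 0, 0, 0, 0, 50], [0, 0, 0, 0, 0, 0, 50], [0, 0, 0, 0, 0, 0, 50], [0, 0, 0, 0, 0, 0, 50], [0, 0, 10, 0, 0, 0, 50], [0, 0, 25, 0, 0, 0, 50], [0, 0, 30, 0, 0, 0, 50], [0, 0, 25, 0, 0, 0, 50]],
  ],
)

```text
clock: 15.98
ee_pos: [522.8, -157.9, 337.3]
orientation: [[1.0, -0.01, -0.001], [-0.01, -1.0, 0.001], [-0.001, -0.001, -1.0]]
wrist_force: [0.9, 0.4, -0.0]
gripper_width: 49.9
grip_force: 0.0
```

Request:
play_rows(
  motion=[
    [[-15, -10, 2, 0, 0, 0, 50], [-20, -15, 0, 0, 0, 0, 50], [-20, -15, 0, 0, 0, 0, 50], [-20, -15, 0, 0, 0, 0, 50], [-15, -15, 0, 0, 0, 0, 50], [0, 0, 0, 0, 0, 0, 50]],
  ],
)

```text
clock: 16.48
ee_pos: [430.6, -229.3, 338.1]
orientation: [[1.0, -0.012, -0.002], [-0.012, -1.0, 0.001], [-0.002, -0.0, -1.0]]
wrist_force: [0.5, 1.2, -0.2]
gripper_width: 50.1
grip_force: 0.0
```

Run:
```python
from h import *
t=cam('top');s=cam('side'); print(readout.state()['ee_pos'])
def pk(r,y0,th,sc=2): 
    d=r[4:].astype(float)-r[:-4]; return [(y0-(k+2)/sc,int(d[k])) for k in range(1,len(d)-1) if abs(d[k])>th and abs(d[k])>=abs(d[k-1]) and abs(d[k])>abs(d[k+1])]
# bar (z=92) in both views, profile along y at x 500..545
for n,c in(('t',t),('s',s)):
    g=cv2.cvtColor(rect(c,92,505,540,-360,-90,2),cv2.COLOR_RGB2GRAY).mean(0); print(n,'bar z92',pk(g,-90,12), 'dark', -90-np.argmin(g[60:220])/2-30, int(g[60:220].min()))
    # clamp bar z=135
    im=rect(c,135,420,450,-300,-150,2); g=cv2.cvtColor(im,cv2.COLOR_RGB2GRAY).mean(0); print(n,'clamp',pk(g,-150,6))
cv2.imwrite('pics/after.png',cv2.resize(np.hstack([t['img'][150:240,340:460],s['img'][95:185,280:380]]),None,fx=3.6,fy=3.6,interpolation=cv2.INTER_CUBIC)[:,:,::-1])
```

```text
[ 432.63309307 -228.3613815   338.32377707]
t bar z92 [(-150.5, -68), (-160.0, -15), (-164.0, 60), (-181.5, -41), (-185.5, 16), (-190.5, 25), (-270.5, -26), (-271.5, -26), (-302.5, 31), (-326.5, 19), (-332.0, -24), (-335.5, -31), (-341.0, 13), (-344.0, 15)] dark -161.0 30
t clamp [(-196.0, 18), (-198.0, 20), (-205.5, -12), (-211.0, 7), (-238.0, -16), (-260.5, 29), (-263.0, 32), (-269.0, -18), (-284.5, 6), (-286.0, 6), (-290.5, 7), (-292.5, 8), (-296.5, 6)]
s bar z92 [(-142.0, -12), (-169.0, 17), (-314.0, -14), (-321.5, -25)] dark -147.5 28
s clamp [(-171.0, 6), (-172.0, 6), (-257.0, 10), (-269.0, -6)]
```

Request:
play_rows(
  motion=[
    [[0, 0, -14, 0, 0, 0, 60], [0, 0, -16, 0, 0, 0, 60], [0, 0, -12, 0, 0, 0, 60], [0, 0, -6, 0, 0, 0, 60], [0, 0, 0, 0, 0, 0, 60], [0, 0, 0, 0, 0, 0, 5], [0, 0, 0, 0, 0, 0, 5], [0, 0, 0, 0, 0, 0, 5]],
  ],
  squeeze=30,
)

```text
clock: 17.25
ee_pos: [433.4, -228.1, 290.7]
orientation: [[1.0, -0.009, 0.001], [-0.009, -1.0, -0.001], [0.001, 0.001, -1.0]]
wrist_force: [0.6, -1.0, 1.3]
gripper_width: 24.4
grip_force: 0.0
```

Request:
play_rows(
  motion=[
    [[0, 0, 0, 0, 0, 0, 5], [0, 0, 0, 0, 0, 0, 5], [0, 0, 0, 0, 0, 0, 5], [0, 0, 0, 0, 0, 0, 5]],
  ],
)

```text
clock: 17.58
ee_pos: [433.2, -228.2, 290.7]
orientation: [[1.0, -0.01, 0.001], [-0.01, -1.0, -0.001], [0.001, 0.001, -1.0]]
wrist_force: [0.4, 0.6, 7.0]
gripper_width: 12.0
grip_force: 29.4
```

Request:
play_rows(
  motion=[
    [[0.1, 9.2, 1.1, 0, 0, 0, 5], [0.1, 9.3, 0.2, 0, 0, 0, 5], [0.1, 9.2, -0.7, 0, 0, 0, 5], [0.1, 9.2, -1.6, 0, 0, 0, 5], [0.1, 8.9, -2.4, 0, 0, 0, 5], [0.1, 8.7, -3.3, 0, 0, 0, 5], [0.1, 8.3, -4, 0, 0, 0, 5], [0.1, 7.9, -4.9, 0, 0, 0, 5]],
  ],
)

```text
clock: 18.25
ee_pos: [434.1, -156.9, 274.5]
orientation: [[1.0, -0.009, 0.001], [-0.009, -1.0, -0.001], [0.001, 0.001, -1.0]]
wrist_force: [2.8, -7.4, -2.4]
gripper_width: 12.0
grip_force: 30.0
```

Request:
play_rows(
  motion=[
    [[0, 7, -5.6, 0, 0, 0, 5], [0, 6.5, -6.2, 0, 0, 0, 5], [0, 6, -6.9, 0, 0, 0, 5], [0, 5.4, -7.5, 0, 0, 0, 5], [0, 4.6, -8, 0, 0, 0, 5], [0, 3.8, -8.3, 0, 0, 0, 5], [0, 3, -8.7, 0, 0, 0, 5], [0, 2, -5, 0, 0, 0, 5]],
  ],
)

```text
clock: 18.92
ee_pos: [434.2, -118.8, 217.2]
orientation: [[1.0, -0.009, 0.001], [-0.009, -1.0, -0.0], [0.001, 0.0, -1.0]]
wrist_force: [3.7, -7.0, 3.8]
gripper_width: 11.8
grip_force: 32.3
```

Request:
play_rows(
  motion=[
    [[0, 0, -2, 0, 0, 0, 5], [0, 0, -2, 0, 0, 0, 5], [0, 0, -1.5, 0, 0, 0, 5], [0, 0, -1.5, 0, 0, 0, 5], [0, 0, 0, 0, 0, 0, 5]],
  ],
)

```text
clock: 19.33
ee_pos: [434.1, -118.0, 210.8]
orientation: [[1.0, -0.01, 0.0], [-0.01, -1.0, 0.002], [0.0, -0.002, -1.0]]
wrist_force: [5.2, 10.5, 9.1]
gripper_width: 11.9
grip_force: 33.3
```

Request:
play_rows(
  motion=[
    [[0, 0, -1.5, 0, 0, 0, 5], [0, 0, -1.5, 0, 0, 0, 5], [0, 0, -1.5, 0, 0, 0, 5], [0, 0, 0, 0, 0, 0, 5]],
  ],
)

```text
clock: 19.67
ee_pos: [434.2, -117.9, 208.0]
orientation: [[1.0, -0.01, 0.001], [-0.01, -1.0, 0.001], [0.001, -0.001, -1.0]]
wrist_force: [-0.9, 13.9, 39.1]
gripper_width: 11.9
grip_force: 37.0
```

Request:
play_rows(
  motion=[
    [[0, 0, 0, 0, 0, 0, 45], [0, 0, 0, 0, 0, 0, 45], [0, 0, 0, 0, 0, 0, 45], [0, 0, 5, 0, 0, 0, 45], [0, 0, 30, 0, 0, 0, 45], [0, 0, 35, 0, 0, 0, 45], [0, 0, 35, 0, 0, 0, 45], [0, 0, 35, 0, 0, 0, 45]],
  ],
)

```text
clock: 20.33
ee_pos: [432.9, -118.9, 347.6]
orientation: [[1.0, -0.01, -0.003], [-0.01, -1.0, 0.001], [-0.003, -0.001, -1.0]]
wrist_force: [0.9, -0.5, -0.4]
gripper_width: 45.1
grip_force: 0.0
```

Request:
play_rows(
  motion=[
    [[0, 35, 10, 0, 0, 0, 45], [0, 38, 0, 0, 0, 0, 45], [0, 38, 0, 0, 0, 0, 45], [0, 38, 0, 0, 0, 0, 45], [0, 38, 0, 0, 0, 0, 45], [0, 38, 0, 0, 0, 0, 45], [0, 38, 0, 0, 0, 0, 45], [0, 0, 0, 0, 0, 0, 45]],
  ],
)

```text
clock: 21.0
ee_pos: [433.4, 148.7, 356.7]
orientation: [[1.0, -0.005, 0.0], [-0.005, -1.0, 0.002], [0.0, -0.002, -1.0]]
wrist_force: [0.5, -1.6, -0.3]
gripper_width: 45.1
grip_force: 0.0
```

Run:
```python
from h import *
t=cam('top');s=cam('side'); st=readout.state(); print(st['ee_pos'],st['wrist_force'])
def pk(r,y0,th,sc=2): 
    d=r[4:].astype(float)-r[:-4]; return [(y0-(k+2)/sc,int(d[k])) for k in range(1,len(d)-1) if abs(d[k])>th and abs(d[k])>=abs(d[k-1]) and abs(d[k])>abs(d[k+1])]
for n,c in(('t',t),('s',s)):
    g=cv2.cvtColor(rect(c,92,505,540,-240,-90,2),cv2.COLOR_RGB2GRAY).mean(0); print(n,'bar z92',pk(g,-90,12))
    im=rect(c,60,419,450,-180,-60,2); g=cv2.cvtColor(im,cv2.COLOR_RGB2GRAY).mean(0); print(n,'clamp z60',pk(g,-60,4)); print(g[::6].astype(int))
    # dark-brown pixels near expected handle
    r=im.astype(int); m=((r[...,0]-r[...,2])>8); ys,xs=np.nonzero(m); print(len(xs), (-60-np.median(xs)/2) if len(xs) else None, (420+30-np.median(ys)/2) if len(xs) else None)
print(rect(t,60,410,460,-160,-60,.2)[:,:].reshape(-1,3)[:0])
for n,c in(('t',t),('s',s)):
    im=cv2.GaussianBlur(rect(c,60,414,456,-340,-60,1),(3,3),0).astype(int); m=(im[...,0]-im[...,2]); print(n,m.mean(0)[::5].round(0).astype(int))
```

```text
[433.1413172  145.13021616 356.27824925] [ 0.63824475 -0.8403494  -0.17161221]
t bar z92 [(-151.0, -69), (-160.0, -14), (-164.0, 60), (-181.5, -40), (-185.5, 15), (-190.5, 26)]
t clamp z60 [(-111.5, 5)]
[24 26 25 26 26 26 26 24 24 24 24 25 27 26 24 24 24 28 34 34 31 29 26 25
 26 24 24 24 25 22 24 23 22 24 25 22 20 18 19 20]
10 -121.5 434.5
s bar z92 [(-142.5, -12), (-169.0, 17)]
s clamp z60 []
[41 38 34 31 28 25 23 23 24 26 27 25 24 24 25 27 29 29 28 28 27 26 24 23
 21 21 23 24 24 24 24 24 23 23 23 24 26 28 29 28]
0 None None
[]
t [-10  -8  -9  -9  -8  -9  -9 -10  -9 -10  -6   0   1  -5  -9 -10  -8  -8
 -11 -10  -9  -7  -8  -7  -8  -8  -7  -8  -7  -7  -7  -8  -9  -9  -8  -9
  -8  -7  -8  -8  -7  -8  -8  -8  -8  -7  -8  -8  -7  -6  -7  -5  -6  -5
  -4  -4]
s [-3 -3 -3 -3 -3 -3 -3 -3 -2 -1  0  0  0 -2 -3 -3 -4 -3 -3 -3 -3 -4 -3 -3
 -3 -3 -3 -3 -3 -2 -2 -2 -2 -2 -1 -1 -2 -2 -2 -2 -2 -1 -2 -2 -1 -2 -2 -2
 -2 -2 -3 -2 -2 -2 -3 -3]
```

The images agree with a shut lid (bar at y≈-157) and a lever that is down (handle at y≈-117, z≈60). I'll confirm the lever stop by touching it with shut fingers from above.

Request:
play_rows(
  motion=[
    [[0, -25, 0, 0, 0, 0, 0], [0, -38, 0, 0, 0, 0, 0], [0, -38, 0, 0, 0, 0, 0], [0, -38, 0, 0, 0, 0, 0], [0, -38, 0, 0, 0, 0, 0], [0, -38, 0, 0, 0, 0, 0], [0, -30, 0, 0, 0, 0, 0], [0, -17, 0, 0, 0, 0, 0]],
  ],
)

```text
clock: 21.77
ee_pos: [432.5, -122.1, 356.6]
orientation: [[1.0, -0.014, -0.001], [-0.014, -1.0, -0.0], [-0.001, 0.0, -1.0]]
wrist_force: [0.8, 0.7, -0.2]
gripper_width: -0.2
grip_force: 0.0
```

Request:
play_rows(
  motion=[
    [[0, 0, -35, 0, 0, 0, 0], [0, 0, -35, 0, 0, 0, 0], [0, 0, -28, 0, 0, 0, 0], [0, 0, -8, 0, 0, 0, 0], [0, 0, -4, 0, 0, 0, 0], [0, 0, -3, 0, 0, 0, 0], [0, 0, -2, 0, 0, 0, 0], [0, 0, 0, 0, 0, 0, 0]],
  ],
)

```text
clock: 22.43
ee_pos: [434.1, -118.3, 242.6]
orientation: [[1.0, -0.009, 0.002], [-0.009, -1.0, -0.0], [0.002, 0.0, -1.0]]
wrist_force: [-0.7, 0.0, 0.7]
gripper_width: 0.0
grip_force: 0.0
```

Request:
play_rows(
  motion=[
    [[0, 0, -2, 0, 0, 0, 0], [0, 0, -2, 0, 0, 0, 0], [0, 0, -2, 0, 0, 0, 0], [0, 0, -1.5, 0, 0, 0, 0], [0, 0, 0, 0, 0, 0, 0]],
  ],
)

```text
clock: 22.85
ee_pos: [434.5, -117.9, 237.8]
orientation: [[1.0, -0.009, 0.003], [-0.009, -1.0, -0.0], [0.003, 0.0, -1.0]]
wrist_force: [-11.6, 5.5, 54.3]
gripper_width: 0.3
grip_force: 26.7
```

The lever is on its hard stop: bar top at z≈66, rigid. I'll retreat and hand in.

Request:
play_rows(
  motion=[
    [[0, 0, 8, 0, 0, 0, 0], [0, 0, 30, 0, 0, 0, 0], [0, 0, 35, 0, 0, 0, 0], [0, 0, 35, 0, 0, 0, 0], [0, 15, 20, 0, 0, 0, 0], [0, 20, 5, 0, 0, 0, 0], [0, 0, 0, 0, 0, 0, 0], [0, 0, 0, 0, 0, 0, 0]],
  ],
)

```text
clock: 23.52
ee_pos: [433.6, -82.5, 368.0]
orientation: [[1.0, -0.007, 0.002], [-0.007, -1.0, -0.001], [0.002, 0.001, -1.0]]
wrist_force: [0.5, -0.3, 0.5]
gripper_width: -0.2
grip_force: 0.0
```

Run:
```python
from h import *
print(readout.state()['wrist_force'], order.sign_off())
```

```text
the job is handed in; nothing more can be done
[ 0.53188551 -0.26590092  0.54264629] None
```

The long cassette was pushed home to the rear stop, the lid shut, and the clamp lever swung down to its stop; I handed the job in with the robot clock at about 23.5 s, and no verdict was returned.

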